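Draw a loaded vial carrier from the autosampler dock

ROBOT

A 7-joint arm with a two-finger parallel gripper is mounted at the origin on the work surface. World frame = base frame: x ahead of the robot, y to its left, z up, the work surface at z = 0. Lengths are in mm, angles in rad, forces in N, time in s.
With the tool pointing down it reaches from about 400 to 875 mm from the base axis. Payload 4.4 kg.
Tool frame: the origin (TCP) lies at the very end of the fingers, on their centre line; the grasp point (between the pads) lies robot.grasp_offset behind it (robot.grasp_offset is the distance from the TCP to the grasp point, in mm); y points along the fingers, x is the direction in which the jaws open and shut, and the axes are right-handed (so a half turn about y gives the same grasp; the last joint's range is limited). The gripper opens to 85 mm and grips with 20 to 120 N. Pads are 22 mm wide; open, the fingers measure 114 mm over their backs; the gripper's body (76 mm by 85 mm) begins 54 mm behind the grasp point. The pads swing forward as they close: fully open they stand 13 mm farther back than shut.
Start: joints at [-1.405, 0.628, 0.038, 1.517, -0.027, 0.996, -0.02], TCP at [149.299, 632.635, 231.313] pointing down, gripper open.
Joint ranges: [-3.06, 3.06], [-0.37, 2.12], [-1.25, 1.32], [0.18, 2.47], [-1.1, 4.24], [0.23, 1.98], [-2.94, 2.94]. Speed limits (rad/s): [2.57, 2.57, 3.14, 3.14, 3.14, 3.14, 3.14].

INTERFACE

Orientations are given as a rotation vector (axis times angle).
In Python, from cell import robot gives the robot as it stands. The module is installed in compiled form; this text tells all that it offers.
- The arm moves only by the tool move_arm, never from a script. Its argument "targets" is a list of rows, each a list of 7 numbers: the shift along the tool's x, y, z in m, then the turn, a rotation vector about the tool's x, y, z in degrees, then the gripper's target within -1 to 1 (fully open at 1, half-way at 0, shut at -1). In form: [[x, y, z, ax, ay, az, jaw], ...]. A call has 1 to 20 rows; each row is the pose to reach, as a shift and turn from the pose measured when the call began, along the tool's axes at that moment; what a row does not reach only later rows make up. A row lasts 1/10 s, in which the tool goes at most 50 mm and 8.59 degrees, less where a joint would pass 70% of its speed; a pose out of reach is approached as far as the arm can. A call with a gripper value outside its range is refused whole. The fingers move at their own pace and stop on an object; "force" is the grip in N (left out, the last holds). Time passes only in rows, so rows that repeat a pose let the fingers close. It gives the time, the measured TCP pose, the force and the opening at its end, in the units of the state.
- robot.sense(): the state, without advancing time (a new reading comes with each control period).
- robot.capture(name): name is "scene" or "top"; returns the picture (420x560x3 uint8, red, green, blue); there is no depth.
- robot.calibration(name): a dict with "camera_matrix" (3x3 intrinsics, pixels), "extrinsics" (4x4, takes a point from world to camera coordinates). Camera axes: x right, y down, z forward; pixel columns grow to the right and rows downward; lengths in mm; the calibration is good to about 2 mm. A picture is of the moment at which its call begins. calibration takes no time and is no camera call.
- robot.hand_in(): hands the job in, once; it reports no verdict.
Trained networks look in the newest picture that a camera, given by its name, has taken for a name from the list of things; names that differ only in an ending like _2 or _b are one class to them, and where a whole thing is asked for, a point or a joint stands for the part that bears it (a point fixed in the world has none). Each returns a list of dicts, best first, with "conf" (0 to 1); they miss things now and then, are a little off and sometimes report something else, mostly with a low value. They report only what shows in the picture. A call takes as long as a camera call.
- robot.recognise(camera, label): "rect" ([centre column, centre row, width, height] in pixels, round what is visible of it).
The state is a dict: "time_s": time; "joint_pos": joint angles; "qvel": joint speeds; "joint_efforts": joint torques, N m; "eef_pos": TCP position; "tool_rot": TCP orientation; "contact_force": force on the tool from outside, world axes, zero at the start; "torque": the same for the moment, N m; "gripper_width": finger opening in mm.
Only numpy, scipy, OpenCV 4.12 (cv2) and the standard library are available. Lean on these libraries where they do the work, as an engineer would, in place of code of your own. Each camera call takes 0.05 s, during which the arm holds its last target.

TASK

Take the vial carrier that has two vials in it out of the sample dock: draw it straight out of its channel by its upright tab, keeping it level, and set it down flat inside the shallow steel tray without dropping it. Leave the other two carriers where they are.

Things in the scene. Friction and masses are not known exactly. Their poses are not given: they have to be found in the camera images.
- carrier_two: The one to take: aluminium plate 120 x 44 x 8 mm (x, y, z), vials in both wells (x = 5, 40 mm; 36 mm high), 70-140 g. Grip tab upright at its front end, centred at x = -45 mm, 26 long (x), 12 thick (y), its top at z = 48 mm. Origin: centre of the plate's underside, at first 25 mm above the bench; z up, +x into the dock. Slides out along its own -x with light friction; clear after 85 mm.
- carrier_one: Like carrier_two, but with a vial in one well only; stays. All three lie in parallel level channels, 78 mm apart, in any order, of a cream dock fixed to the bench at a small yaw. Play in the channel: 2 mm each side, 2.5 mm above, under lips (top 39.5 mm above the bench) that prevent lifting. The tabs stand free in front of the dock.
- carrier_none: Like carrier_two, with the same tab and origin, but both wells empty (dark discs); stays in its channel.
- tray: Shallow open rectangular steel tray fixed to the bench at any small yaw, outside 168 x 92 mm (x, y), rim 12 mm high, walls and floor 4 mm thick, so inside 160 x 84 mm. Origin: centre of its underside, on the bench; x along its length, z up. The carrier lies lengthwise in it, either way round.

How it is judged (in metres and radians):
On the way:
1. the carrier with two vials is drawn clear of the dock, level (distance of carrier_two from where it was at the start of the episode above 0.088 m and angle between carrier_two's own z axis and vertical below 0.25 rad), for 0.1 s.
At the end, for the whole second after the job is handed in: The carrier with two vials lies flat (within 3.4 degrees) and at rest on the tray's floor, wholly inside the rim (its origin within 25 mm of the tray's centre along each tray axis and less than 8 mm above the tray's underside); the other two carriers are within 20 mm of where they started (x of carrier_two in the frame of tray between -0.025 and 0.025 m and y of carrier_two in the frame of tray between -0.025 and 0.025 m and z of carrier_two in the frame of tray below 0.008 m and angle between carrier_two's own z axis and vertical below 0.06 rad and linear speed of carrier_two below 0.02 m/s and distance of each of carrier_one, carrier_none from where it was at the start of the episode below 0.02 m); the robot touches nothing.
It fails at once if the carrier with two vials is tilted more than 20 degrees (angle between carrier_two's own z axis and vertical above 0.35 rad).
It fails at once if the carrier is let go more than 25 mm above the bench once drawn out (dropped) (distance of carrier_two from where it was at the start of the episode above 0.095 m and height (world z) of carrier_two above 0.025 m and contact force between carrier_two and the fingers below 0.1 N).
It fails at once if another carrier is drawn or pushed more than 20 mm (distance of any of carrier_one, carrier_none from where it was at the start of the episode above 0.02 m).
It also fails if it takes over 37 s, if anything falls off the work surface, if the arm or the gripper's body presses on something with over 40 N, if the wrist force passes 120 N, or if a joint passes its speed limit or range.

## Working session

There is one attempt and no reset: what is moved stays moved. The work goes in short steps, Python scripts to look and compute and a tool call to move; the robot and the scene stay as the last step left them, time stands still between calls to the robot, and variables do not carry over. Pictures are saved under pics/ and viewed, and the job is handed in when it is done.

Besides the shell and the picture viewer there is one more tool, called after "Emit:" as name([rows], argument=value, ...), one row to a line, values as JSON. move_arm: Moves the arm, as the interface text tells. Its arguments: {"type":"object","properties":{"targets":{"type":"array","items":{"type":"array","items":{"type":"number"}}},"force":{"type":"number"}},"required":["targets"]}

```bash
mkdir -p pics
python3 - <<'E'
from cell import robot
import cv2
s=robot.sense(); print(s, robot.grasp_offset)
for n in ("scene","top"):
    im=robot.capture(n); cv2.imwrite(f"pics/{n}0.png",im[:,:,::-1])
    c=robot.calibration(n); print(c)
    for l in ("carrier_two","carrier_one","carrier_none","tray"):
        print(n,l,[( [round(v) for v in d['rect']],round(d['conf'],2)) for d in robot.recognise(n,l)])
E
```

```text
{'time_s': 0.0, 'joint_pos': array([-1.40482052,  0.62933961,  0.03841053,  1.5183681 , -0.02702268,
        0.9963    , -0.01998658]), 'qvel': array([ 0.00149929,  0.00059077,  0.00060368, -0.00114049, -0.00013538,
        0.00098536,  0.00080771]), 'joint_efforts': array([ 3.37352312e-04, -5.63415062e+01,  1.22609261e+00, -1.93446118e+01,
        1.09428767e-02,  1.03634759e-02,  1.88023165e-06]), 'eef_pos': array([149.11267645, 632.022272  , 230.39270239]), 'tool_rot': array([-1.31115122, -1.03572573,  1.0382263 ]), 'contact_force': array([-0.25270633, -0.29852434, -0.25010818]), 'torque': array([ 0.03741399, -0.01433547,  0.00888406]), 'gripper_width': 85.40989012155464} 18.700000000000003
{'camera_matrix': array([[434.27791908,   0.        , 284.81983872],
       [  0.        , 434.27791908, 213.89875085],
       [  0.        ,   0.        ,   1.        ]]), 'extrinsics': array([[ 4.59897882e-01,  8.87678960e-01, -2.28035598e-02,
        -3.06631358e+02],
       [ 5.54068493e-01, -3.06936182e-01, -7.73820577e-01,
        -2.47067170e+02],
       [-6.93903482e-01,  3.43243711e-01
[... 347 characters left out ...]
77489654,   0.        , 276.92036337],
       [  0.        , 424.77489654, 209.62759319],
       [  0.        ,   0.        ,   1.        ]]), 'extrinsics': array([[ 2.61310163e-02, -9.99423291e-01, -2.16853640e-02,
         5.65865793e+01],
       [-9.86693408e-01, -2.23036311e-02, -1.61054854e-01,
         5.55755824e+02],
       [ 1.60478310e-01,  2.56053327e-02, -9.86707190e-01,
         7.27020336e+02],
       [ 0.00000000e+00,  0.00000000e+00,  0.00000000e+00,
         1.00000000e+00]])}
top carrier_two [([421, 187, 23, 66], 0.65)]
top carrier_one [([380, 183, 24, 65], 0.65), ([335, 181, 28, 62], 0.62)]
top carrier_none [([335, 181, 29, 63], 0.91)]
top tray [([162, 229, 71, 99], 0.68)]
```

Run:
```python
import cv2
for n,(x0,y0,x1,y1) in {"scene":(80,200,300,365),"top":(100,130,460,300)}.items():
    im=cv2.imread(f"pics/{n}0.png")
    cr=im[y0:y1,x0:x1]; f=min(800/(x1-x0),600/(y1-y0)); cv2.imwrite(f"pics/{n}0c.png",cv2.resize(cr,None,fx=f,fy=f,interpolation=cv2.INTER_CUBIC)); print(f)
```

```text
3.6363636363636362
2.2222222222222223
```

View pics/scene0.png

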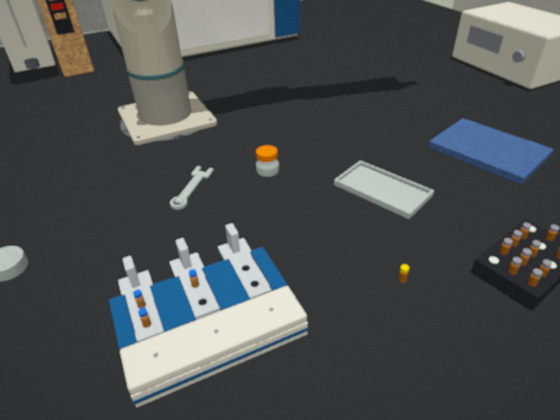

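View pics/top0.png

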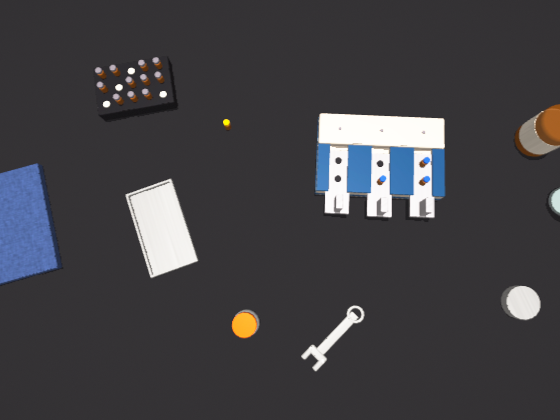

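```bash
ls pics
```

```text
scene0.png
scene0c.png
top0.png
top0c.png
```

The scene view shows the three carriers in the dock, and the one with two vials is at the far left (about 143,298). In the top view it is on the right (about 422,187). The tray is at about (162,229) in the top view and (384,188) in the scene view.

View pics/scene0c.png

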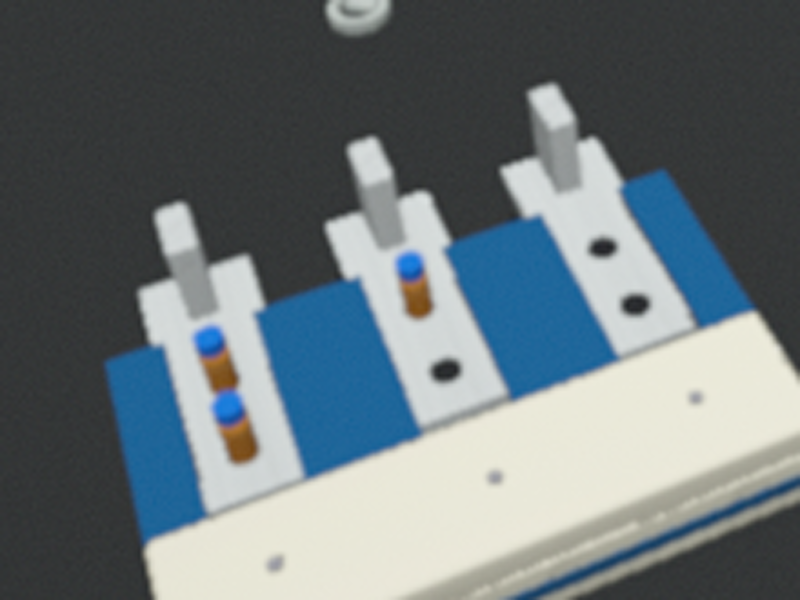

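View pics/top0c.png

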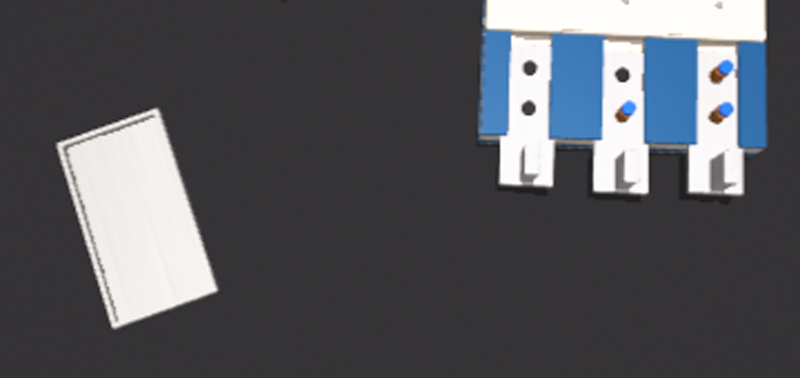

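Run:
```python
import cv2
im=cv2.imread("pics/top0.png")
cv2.imwrite("pics/dock_t.png",cv2.resize(im[100:230,310:455],None,fx=4.5,fy=4.5,interpolation=cv2.INTER_CUBIC))
cv2.imwrite("pics/tray_t.png",cv2.resize(im[170:285,110:215],None,fx=5,fy=5,interpolation=cv2.INTER_CUBIC))
```

```text
(no output)
```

View pics/dock_t.png

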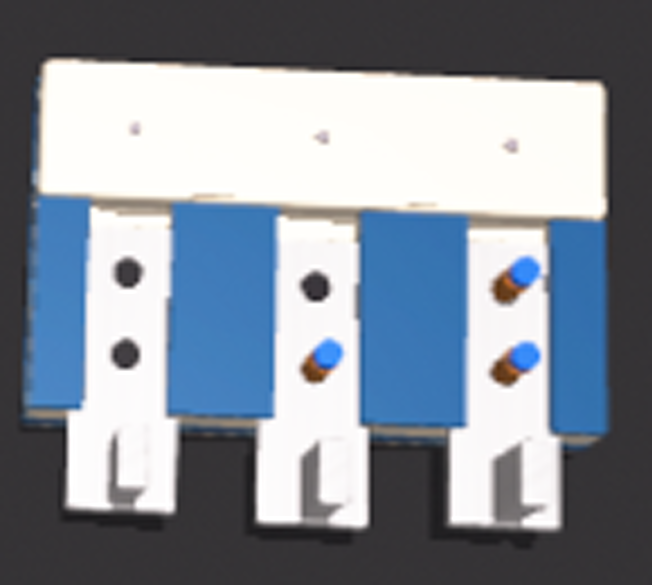

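View pics/tray_t.png

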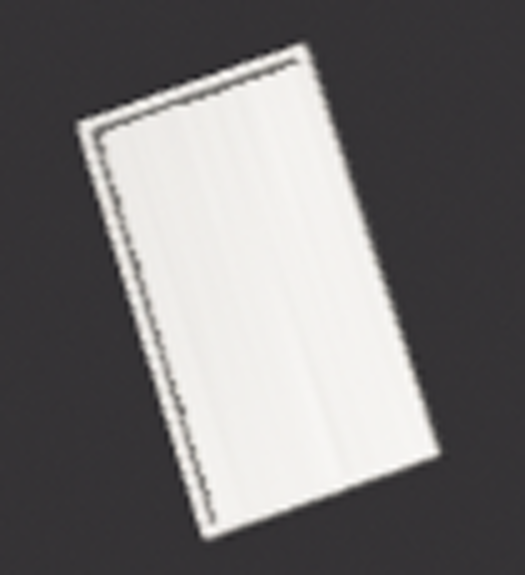

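```bash
python3 - <<'E'
import cv2
im=cv2.imread("pics/scene0.png")
cv2.imwrite("pics/tray_s.png",cv2.resize(im[155:220,325:440],None,fx=6,fy=6,interpolation=cv2.INTER_CUBIC))
E
cat > fit.py <<'E'
import numpy as np
from cell import robot
from scipy.optimize import least_squares
C={n:robot.calibration(n) for n in("scene","top")}
def proj(n,P):
    E=C[n]["extrinsics"];q=np.asarray(P,float)@E[:3,:3].T+E[:3,3];p=q@C[n]["camera_matrix"].T;return p[:,:2]/p[:,2:]
def up(p,f,o): return (np.array(p,float)+.5)/f-.5+np.array(o)
def pose(P,x,y,yaw,z):
    c,s=np.cos(yaw),np.sin(yaw);P=np.asarray(P,float);return np.c_[x+c*P[:,0]-s*P[:,1],y+s*P[:,0]+c*P[:,1],z+P[:,2]]
E
cat > fitc.py <<'E'
from fit import *
FL,FR=[-60,-22,8],[-60,22,8]
T=lambda p:up(p,4.5,(310,100)); S=lambda p:up(p,3.63636,(80,200))
obs=[]
for k,l,r in((0,(560,529),(447,526)),(1,(369,526),(256,521)),(2,(177,514),(66,508))):
    obs+=[("top",k,FL,T(l)),("top",k,FR,T(r))]
for k,l,r in((0,(139,291),(249,257)),(1,(325,224),(432,192)),(2,(500,170),(598,138))):
    obs+=[("scene",k,FL,S(l)),("scene",k,FR,S(r))]
obs+=[("top",2,[40,0,8],T((127,272))),("top",2,[5,0,8],T((125,354))),("top",1,[40,0,8],T((316,286)))]
obs+=[("scene",2,[40,0,8],S((636,305))),("scene",2,[5,0,8],S((602,247))),("scene",1,[40,0,8],S((446,371)))]
for P,p in zip([[-58,-6,48],[-58,6,48],[-32,6,48],[-32,-6,48]],[(155,211),(185,204),(197,235),(165,243)]): obs.append(("scene",0,P,S(p)))
def res(q,cam=None):
    out=[]
    for n,k,P,p in obs:
        if cam and n!=cam: continue
        P=np.array(P,float)+[[0,q[3],q[4]][k],78*k,0]
        out.append(proj(n,pose([P],q[0],q[1],q[2],25))[0]-p)
    return np.array(out).ravel()
for cam in(None,"top","scene"):
    f=least_squares(res,[500,-300,0,0,0],args=(cam,),loss="soft_l1")
    print(cam,f.x.round(3),np.abs(f.fun).max().round(2)); 
    if cam is None: print(res(f.x).reshape(-1,2).round(1).tolist())
E
python3 fitc.py; python3 -c "
from fit import *
for n in C: E=C[n]['extrinsics'];print(n,-E[:3,:3].T@E[:3,3])"
```

```text
None [ 6.08267e+02 -1.96537e+02 -1.44543e+02 -2.01600e+00 -4.48000e-01] 3.05
[[-0.3, 0.6], [0.6, 0.0], [-0.8, 0.2], [0.2, 0.0], [-0.8, -0.2], [-0.1, -0.1], [0.1, -0.2], [-0.5, -0.7], [0.4, 0.2], [-1.6, -0.1], [0.5, -0.2], [-0.8, 0.2], [0.1, 0.4], [-0.1, 0.4], [-0.2, 0.1], [-0.2, 0.2], [0.2, 0.5], [0.2, 0.3], [-0.1, 0.0], [0.1, -0.7], [0.2, 2.4], [0.3, 3.1]]
top [ 6.08890e+02 -1.96667e+02 -1.44538e+02 -2.07800e+00 -1.41000e-01] 0.79
scene [ 6.07756e+02 -1.96464e+02 -3.10000e-02 -1.91900e+00 -5.41000e-01] 2.78
scene [1055.41500097 -188.24075826  511.07833021]
top [430.21094884  50.33372063 808.0904669 ]
```

View pics/tray_s.png

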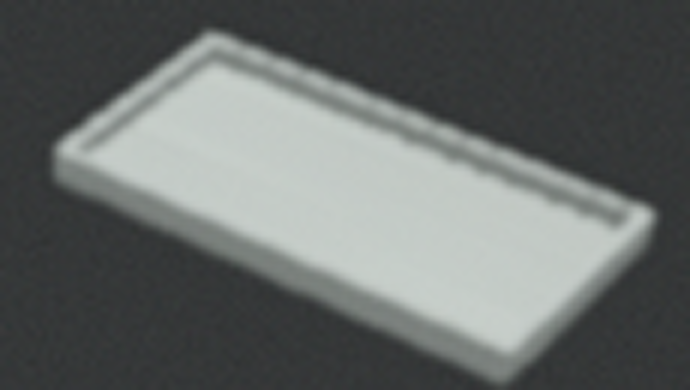

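```bash
cat > fitt.py <<'E'
from fit import *
T=lambda p:up(p,5,(110,170)); S=lambda p:up(p,6,(325,155))
for zt in(12,0):
  obs=[("top",[84,46,12],T((78,122))),("top",[84,-46,zt],T((305,42))),("top",[-84,-46,zt],T((440,455))),("top",[-84,46,12],T((206,540))),
  ("scene",[84,-46,12],S((55,152))),("scene",[84,46,12],S((515,357))),("scene",[-84,46,12],S((657,213))),("scene",[-84,-46,12],S((210,31)))]
  def res(q,cam=None): return np.array([proj(n,pose([P],*q,0))[0]-p for n,P,p in obs if cam in(None,n)]).ravel()
  for cam in(None,"top","scene"):
    f=least_squares(res,[400,300,0.3],args=(cam,),x_scale=[100,100,1]);print(zt,cam,f.x.round(3),f.fun.reshape(-1,2).round(1).tolist())
E
python3 fitt.py
```

```text
12 None [ 5.19015e+02  2.90189e+02 -2.62000e-01] [[27.4, -13.9], [27.0, 15.2], [-28.1, 17.6], [-27.5, -13.5], [41.4, 34.4], [12.1, -7.4], [-47.5, -31.0], [-14.4, 5.2]]
12 top [5.21580e+02 2.90393e+02 3.72000e-01] [[0.1, 0.2], [0.0, 0.2], [-0.1, -0.2], [-0.0, -0.3]]
12 scene [522.579 297.584  -1.011] [[12.5, 20.3], [-17.0, 1.2], [-12.6, -20.5], [19.3, -1.5]]
0 None [ 5.19041e+02  2.91046e+02 -2.65000e-01] [[27.1, -13.9], [28.0, 16.5], [-27.0, 17.6], [-28.1, -13.7], [41.6, 34.3], [12.4, -7.5], [-47.0, -31.1], [-13.9, 5.1]]
0 top [5.22346e+02 2.91863e+02 3.78000e-01] [[-0.8, 0.0], [0.7, 1.2], [0.7, -0.5], [-0.5, -0.7]]
0 scene [522.579 297.584  -1.011] [[12.5, 20.3], [-17.0, 1.2], [-12.6, -20.5], [19.3, -1.5]]
```

Run:
```python
from fit import *
P=[[84,-46,12],[84,46,12],[-84,46,12],[-84,-46,12]]
p=proj("scene",pose(P,521.6,290.4,.372,0)); print(((p+.5-np.array([325,155]))*6-.5).round())
O=np.array([(515,357),(657,213),(210,31),(55,152)]); obs=up(O,6,(325,155))
f=least_squares(lambda q:(proj("scene",pose(P,*q,0))-obs).ravel(),[521,290,.37],x_scale=[100,100,1]);print(f.x,f.fun)
from scipy.spatial.transform import Rotation as R
s=robot.sense();print(R.from_rotvec(s['tool_rot']).as_matrix().round(4),s['eef_pos'],s['time_s'])
```

```text
[[508. 356.]
 [650. 215.]
 [209.  36.]
 [ 54. 152.]]
[5.21874737e+02 2.91940430e+02 3.79384003e-01] [-0.11967791 -0.50029466 -0.41430545  0.0304934   0.14550262  0.84026136
  0.43463832 -0.00982492]
[[ 2.298e-01 -0.000e+00 -9.732e-01]
 [ 9.732e-01 -1.000e-04  2.298e-01]
 [-1.000e-04 -1.000e+00  0.000e+00]] [149.30782231 632.59015439 231.26857744] 0.5
```

Emit:
move_arm([
  [-0.375, 0.04, -0.377, 0, -6, 0, 1],
  [-0.375, 0.04, -0.377, 0, -6, 0, 1],
  [-0.375, 0.04, -0.377, 0, -6, 0, 1],
  [-0.375, 0.04, -0.377, 0, -6, 0, 1],
  [-0.375, 0.04, -0.377, 0, -6, 0, 1],
  [-0.375, 0.04, -0.377, 0, -6, 0, 1],
  [-0.375, 0.04, -0.377, 0, -6, 0, 1],
  [-0.375, 0.04, -0.377, 0, -6, 0, 1],
  [-0.375, 0.04, -0.377, 0, -6, 0, 1],
  [-0.375, 0.04, -0.377, 0, -6, 0, 1],
  [-0.375, 0.04, -0.377, 0, -6, 0, 1],
  [-0.7105, 0.1, -0.593, 0, -11.6, 0, 1],
  [-0.7105, 0.1, -0.593, 0, -11.6, 0, 1],
  [-0.7105, 0.1, -0.593, 0, -11.6, 0, 1],
  [-0.7105, 0.1, -0.593, 0, -11.6, 0, 1],
  [-0.7105, 0.1, -0.593, 0, -11.6, 0, 1],
  [-0.7105, 0.1, -0.593, 0, -11.6, 0, 1],
  [-0.7105, 0.1, -0.593, 0, -11.6, 0, 1],
  [-0.7105, 0.1, -0.593, 0, -11.6, 0, 1],
  [-0.7105, 0.1, -0.593, 0, -11.6, 0, 1],
], force=50)

```text
time_s: 2.5
eef_pos: [563.6, -204.4, 130.6]
tool_rot: [-1.233, -1.179, 1.184]
contact_force: [-0.5, 0.5, 0.1]
gripper_width: 85.1
```

Emit:
move_arm([
  [0, 0, 0, 0, 0, 0, 1],
  [0, 0, 0, 0, 0, 0, 1],
])

```text
time_s: 2.7
eef_pos: [563.2, -204.6, 130.5]
tool_rot: [-1.233, -1.178, 1.184]
contact_force: [0.2, -0.8, 0.4]
gripper_width: 85.3
```

```bash
cat > go.py <<'E'
# usage: go.py x y z jaw_angle -> tool shift
import sys
from fit import *
from scipy.spatial.transform import Rotation as R
def go(x,y,z,a):
    s=robot.sense();M=R.from_rotvec(s['tool_rot']);m=M.as_matrix()
    xa=np.array([np.cos(a),np.sin(a),0]);ya=np.array([0,0,-1.]);G=np.c_[xa,ya,np.cross(xa,ya)]
    print("t",s['time_s'],"pos",s['eef_pos'].round(1),"jawang",round(np.arctan2(m[1,0],m[0,0]),4),"q",s['joint_pos'].round(2))
    print("shift",((np.array([x,y,z])-s['eef_pos'])@m/1000).round(4),"turn",np.degrees(R.from_matrix(m.T@G).as_rotvec()).round(2))
if __name__=="__main__": go(*map(float,sys.argv[1:]))
E
python3 go.py 563.3 -195.2 40 1.541
python3 - <<'E'
from cell import robot
import cv2
a=robot.capture("scene");cv2.imwrite("pics/s1.png",a[:,:,::-1])
E
```

```text
t 2.7 pos [ 563.2 -204.6  130.5] jawang 1.5308 q [ 0.32  0.68 -0.03  1.76  0.04  0.7   1.79]
shift [0.0099 0.0904 0.0004] turn [ 0.06 -0.58 -0.33]
```

View pics/s1.png

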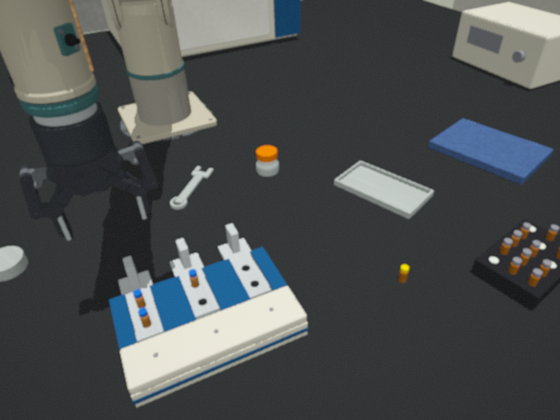

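The fingers hang above the carrier at about (65,235) and (145,215), with its tab between and below them. I'll centre the tool, then go down.

Emit:
move_arm([
  [0.01, 0.02, 0.0004, 0, -0.6, -0.3, 1],
  [0.01, 0.035, 0.0004, 0, -0.6, -0.3, 1],
  [0.01, 0.05, 0.0004, 0, -0.6, -0.3, 1],
  [0.01, 0.065, 0.0004, 0, -0.6, -0.3, 1],
  [0.01, 0.08, 0.0004, 0, -0.6, -0.3, 1],
  [0.01, 0.09, 0.0004, 0, -0.6, -0.3, 1],
  [0.01, 0.09, 0.0004, 0, -0.6, -0.3, 1],
  [0.01, 0.09, 0.0004, 0, -0.6, -0.3, 1],
])

```text
time_s: 3.55
eef_pos: [563.5, -193.9, 40.5]
tool_rot: [-1.223, -1.189, 1.188]
contact_force: [1.0, 0.7, -0.2]
gripper_width: 85.4
```

```bash
python3 go.py 563.3 -195.2 40 1.541
python3 - <<'E'
from cell import robot
import cv2
a=robot.capture("scene");cv2.imwrite("pics/s2.png",cv2.resize(a[150:360,20:300,::-1],None,fx=2.8,fy=2.8,interpolation=cv2.INTER_CUBIC))
E
```

```text
t 3.55 pos [ 563.5 -193.9   40.5] jawang 1.5428 q [ 0.31  0.81 -0.03  1.81  0.05  0.52  1.78]
shift [-0.0013  0.0005  0.0002] turn [0.06 0.1  0.01]
```

View pics/s2.png

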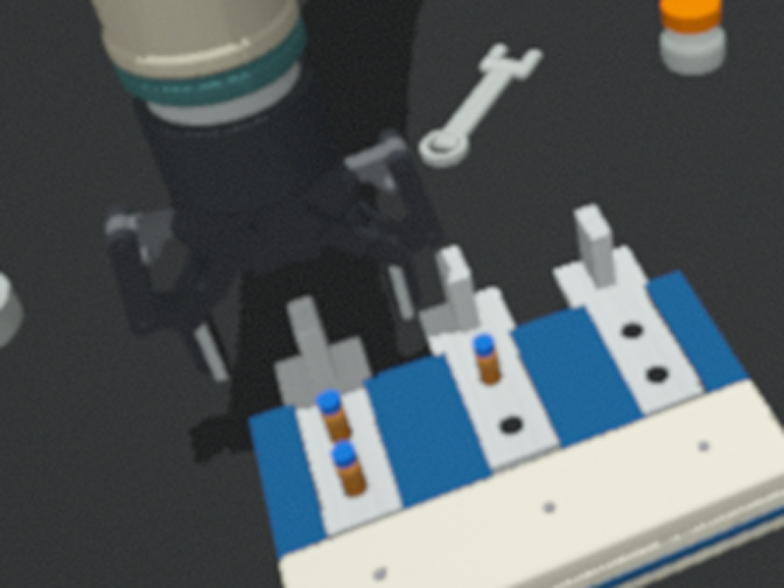

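The tab at (305,335) in the crop stands between the two fingers, which are clear of the neighbouring tab at (455,280). Closing now.

Emit:
move_arm([
  [-0.001, 0, 0, 0, 0, 0, 0.3],
  [-0.001, 0, 0, 0, 0, 0, 0],
  [-0.001, 0, 0, 0, 0, 0, -0.3],
  [-0.001, 0, 0, 0, 0, 0, -0.6],
  [-0.001, 0, 0, 0, 0, 0, -1],
  [-0.001, 0, 0, 0, 0, 0, -1],
  [-0.001, 0, 0, 0, 0, 0, -1],
  [-0.001, 0, 0, 0, 0, 0, -1],
  [-0.001, 0, 0, 0, 0, 0, -1],
  [-0.001, 0, 0, 0, 0, 0, -1],
], force=50)

```text
time_s: 4.6
eef_pos: [563.9, -195.1, 41.1]
tool_rot: [-1.224, -1.19, 1.188]
contact_force: [-0.8, -0.0, 4.1]
gripper_width: 11.1
```

```bash
python3 go.py 463.3 -192.2 40.5 1.541
python3 - <<'E'
from cell import robot
import cv2
a=robot.capture("scene");cv2.imwrite("pics/s3.png",cv2.resize(a[150:360,20:300,::-1],None,fx=2.8,fy=2.8,interpolation=cv2.INTER_CUBIC))
print(robot.sense()['contact_force'])
E
```

```text
t 4.6 pos [ 563.9 -195.1   41.1] jawang 1.5428 q [ 0.31  0.81 -0.03  1.81  0.05  0.52  1.79]
shift [1.000e-04 4.000e-04 1.007e-01] turn [ 0.12  0.1  -0.01]
[-9.32109566e-01 -1.14376905e-03  4.07003531e+00]
```

View pics/s3.png

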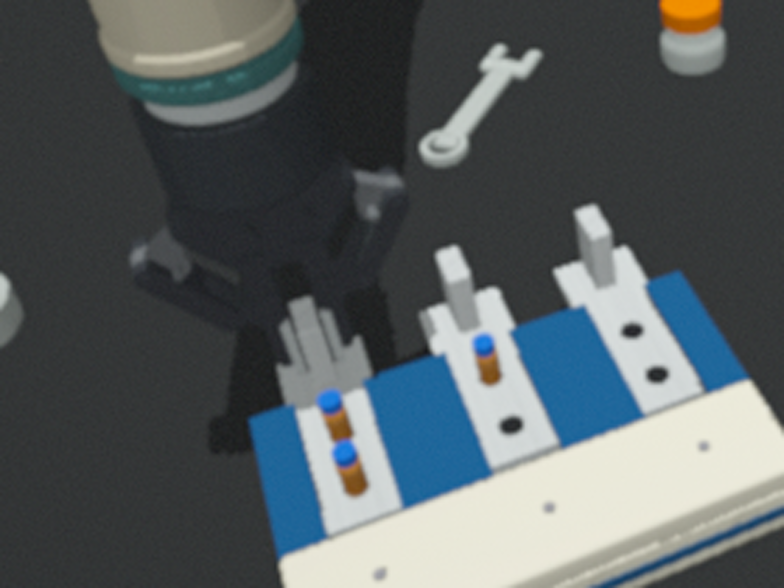

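Gripped: the opening is 11.1 mm on the 12 mm tab. Now I'll draw it straight out.

Emit:
move_arm([
  [0, -0.0005, 0.003, 0, 0, 0, -1],
  [0, -0.0005, 0.008, 0, 0, 0, -1],
  [0, -0.0005, 0.014, 0, 0, 0, -1],
  [0, -0.0005, 0.021, 0, 0, 0, -1],
  [0, -0.0005, 0.028, 0, 0, 0, -1],
  [0, -0.0005, 0.035, 0, 0, 0, -1],
  [0, -0.0005, 0.04, 0, 0, 0, -1],
  [0, -0.0005, 0.04, 0, 0, 0, -1],
], force=60)

```text
time_s: 5.45
eef_pos: [522.8, -194.0, 41.5]
tool_rot: [-1.223, -1.189, 1.188]
contact_force: [0.3, -0.2, -1.7]
gripper_width: 11.3
```

```bash
python3 go.py 458.3 -192.0 41.5 1.541
python3 - <<'E'
from cell import robot
import cv2
a=robot.capture("scene");cv2.imwrite("pics/s4.png",cv2.resize(a[150:360,20:300,::-1],None,fx=2.8,fy=2.8,interpolation=cv2.INTER_CUBIC))
print(robot.sense()['contact_force'])
E
```

```text
t 5.45 pos [ 522.8 -194.    41.5] jawang 1.5423 q [ 0.33  0.77 -0.03  1.92  0.05  0.45  1.8 ]
shift [ 0.0002 -0.0001  0.0646] turn [ 0.06  0.07 -0.  ]
[ 0.30999384  0.03665869 -1.55431807]
```

View pics/s4.png

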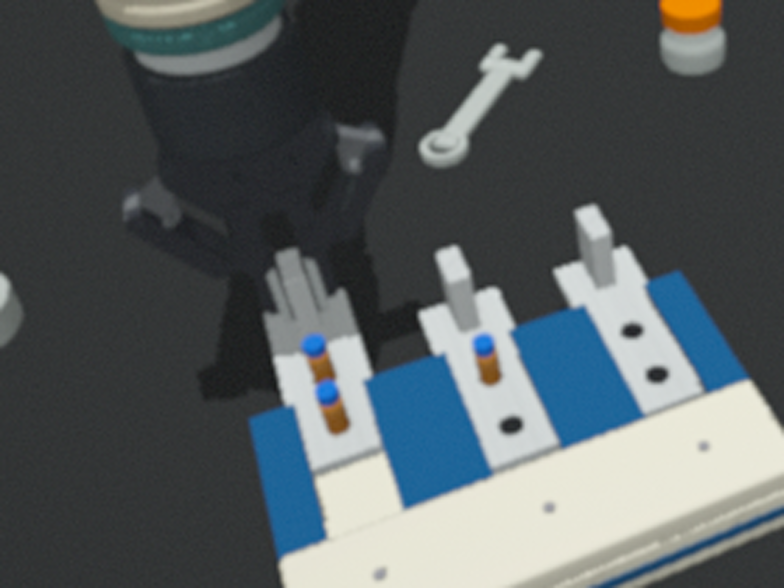

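The carrier has slid out about 40 mm straight, with the cream channel floor showing behind it at (360,490). Next is another 65 mm.

Emit:
move_arm([
  [0, 0, 0.006, 0, 0, 0, -1],
  [0, 0, 0.014, 0, 0, 0, -1],
  [0, 0, 0.022, 0, 0, 0, -1],
  [0, 0, 0.03, 0, 0, 0, -1],
  [0, 0, 0.038, 0, 0, 0, -1],
  [0, 0, 0.046, 0, 0, 0, -1],
  [0, 0, 0.054, 0, 0, 0, -1],
  [0, 0, 0.061, 0, 0, 0, -1],
  [0, 0, 0.065, 0, 0, 0, -1],
  [0, 0, 0.065, 0, 0, 0, -1],
  [0, 0, 0.065, 0, 0, 0, -1],
])

```text
time_s: 6.6
eef_pos: [459.2, -192.3, 41.5]
tool_rot: [-1.225, -1.19, 1.187]
contact_force: [0.0, -0.6, -1.1]
gripper_width: 11.0
```

Run:
```python
from cell import robot
import cv2
a=robot.capture("scene");cv2.imwrite("pics/s5.png",cv2.resize(a[150:360,20:300,::-1],None,fx=2.8,fy=2.8,interpolation=cv2.INTER_CUBIC))
a=robot.capture("top");cv2.imwrite("pics/t5.png",a[:,:,::-1])
print(robot.sense())
```

```text
{'time_s': 6.7, 'joint_pos': array([ 0.36286688,  0.72913378, -0.03351409,  2.08242351,  0.06739646,
        0.32819914,  1.81690737]), 'qvel': array([-2.28038003e-03, -6.88183402e-06,  2.97382715e-04,  1.24273399e-03,
       -7.13692168e-04,  2.33859151e-03, -6.98707860e-04]), 'joint_efforts': array([ 6.93369680e-02, -5.01071084e+01,  3.71416379e-01, -7.60482877e+00,
        1.64131601e-03, -4.83494822e-02, -5.54555629e-05]), 'eef_pos': array([ 459.29272015, -192.177363  ,   41.5066302 ]), 'tool_rot': array([-1.22464185, -1.19048907,  1.18741654]), 'contact_force': array([ 0.30908805, -0.87408277, -0.34531307]), 'torque': array([0.04651376, 0.07824266, 0.00615005]), 'gripper_width': 10.912173205027871}
```

View pics/s5.png

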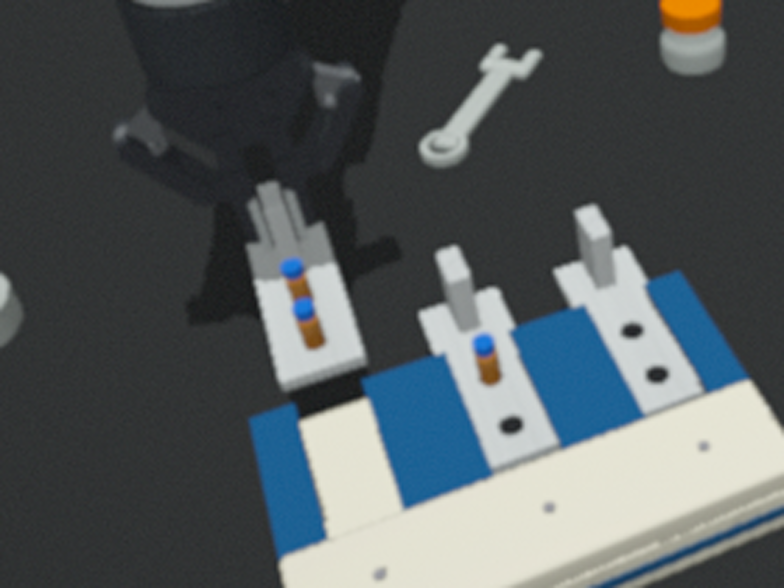

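View pics/t5.png

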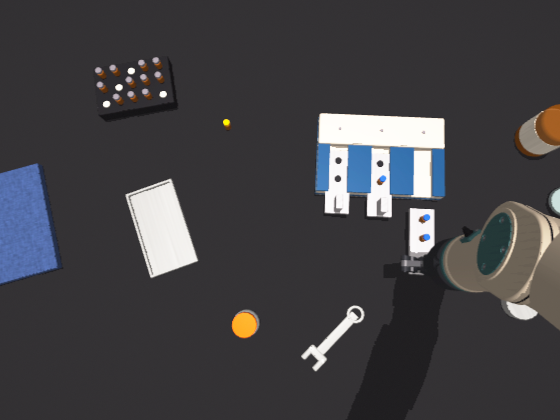

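It is out 105 mm and level, and the other two carriers have not moved. Now I'll lift.

Emit:
move_arm([
  [0, -0.003, 0, 0, 0, 0, -1],
  [0, -0.01, 0, 0, 0, 0, -1],
  [0, -0.02, 0, 0, 0, 0, -1],
  [0, -0.032, 0, 0, 0, 0, -1],
  [0, -0.044, 0, 0, 0, 0, -1],
  [0, -0.056, 0, 0, 0, 0, -1],
  [0, -0.068, 0, 0, 0, 0, -1],
  [0, -0.078, 0, 0, 0, 0, -1],
  [0, -0.083, 0, 0, 0, 0, -1],
  [0, -0.085, 0, 0, 0, 0, -1],
  [0, -0.085, 0, 0, 0, 0, -1],
], force=80)

```text
time_s: 7.8
eef_pos: [459.0, -192.2, 126.6]
tool_rot: [-1.225, -1.19, 1.187]
contact_force: [0.2, -0.2, -1.0]
gripper_width: 10.9
```

```bash
python3 go.py 480.4 274.9 100 1.947
python3 - <<'E'
from cell import robot
import cv2
a=robot.capture("scene");cv2.imwrite("pics/s6.png",cv2.resize(a[100:360,0:340,::-1],None,fx=2.3,fy=2.3,interpolation=cv2.INTER_CUBIC))
print(robot.sense()['contact_force'],robot.sense()['gripper_width'])
E
```

```text
t 7.8 pos [ 459.  -192.2  126.6] jawang 1.5427 q [ 0.38  0.57 -0.05  2.04  0.05  0.53  1.83]
shift [ 0.4675  0.0265 -0.0082] turn [  0.16 -23.16  -0.05]
[-0.07446391 -0.52840044 -1.75299662] 10.987883012969991
```

View pics/s6.png

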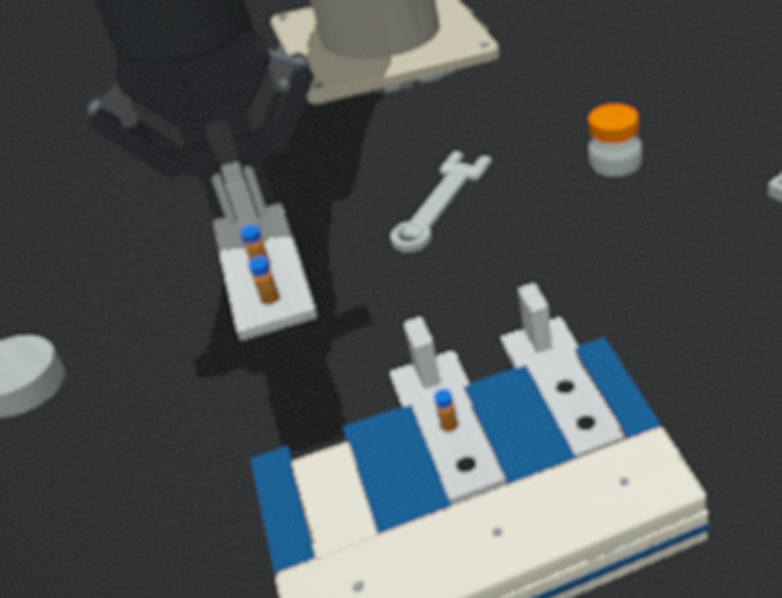

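The carrier is held level, the dock is clear behind it and the path is free. Next is the transit to above the tray at constant height.

Emit:
move_arm([
  [0.005, 0, 0, 0, -0.3, 0, -1],
  [0.015, 0, 0, 0, -0.8, 0, -1],
  [0.03, 0, -0.001, 0, -1.5, 0, -1],
  [0.05, 0, -0.001, 0, -2.5, 0, -1],
  [0.075, 0, -0.001, 0, -4, 0, -1],
  [0.105, 0, -0.002, 0, -5.5, 0, -1],
  [0.135, 0, -0.002, 0, -7, 0, -1],
  [0.165, 0, -0.003, 0, -8.5, 0, -1],
  [0.195, 0, -0.003, 0, -10, 0, -1],
  [0.225, 0, -0.004, 0, -11.5, 0, -1],
  [0.255, 0, -0.004, 0, -13, 0, -1],
  [0.285, 0, -0.005, 0, -14.5, 0, -1],
  [0.315, 0, -0.005, 0, -16, 0, -1],
  [0.345, 0, -0.006, 0, -17.5, 0, -1],
  [0.375, 0, -0.006, 0, -19, 0, -1],
  [0.403, 0, -0.007, 0, -20.3, 0, -1],
  [0.428, 0, -0.007, 0, -21.5, 0, -1],
  [0.448, 0, -0.008, 0, -22.5, 0, -1],
  [0.461, 0, -0.008, 0, -23, 0, -1],
  [0.4675, 0, -0.008, 0, -23.2, 0, -1],
])

```text
time_s: 9.85
eef_pos: [479.4, 276.5, 126.1]
tool_rot: [-1.007, -1.484, 1.482]
contact_force: [-0.3, 0.7, -0.8]
gripper_width: 10.9
```

Emit:
move_arm([
  [0, 0, 0, 0, 0, 0, -1],
  [0, 0, 0, 0, 0, 0, -1],
])

```text
time_s: 10.05
eef_pos: [479.3, 275.4, 125.9]
tool_rot: [-1.008, -1.482, 1.482]
contact_force: [-0.4, -0.2, -0.8]
gripper_width: 10.9
```

```bash
python3 go.py 480.4 274.9 40.3 1.947
python3 - <<'E'
from cell import robot
import cv2
a=robot.capture("scene");cv2.imwrite("pics/s7.png",cv2.resize(a[60:260,240:520,::-1],None,fx=2.8,fy=2.8,interpolation=cv2.INTER_CUBIC))
a=robot.capture("top");cv2.imwrite("pics/t7.png",cv2.resize(a[120:320,80:360,::-1],None,fx=2.8,fy=2.8,interpolation=cv2.INTER_CUBIC))
print(robot.sense()['contact_force'],robot.sense()['gripper_width'])
E
```

```text
t 10.05 pos [479.3 275.4 125.9] jawang 1.9486 q [-0.53  0.63 -0.07  1.89  0.07  0.62  1.31]
shift [-0.0008  0.0856 -0.0008] turn [ 0.05  0.09 -0.09]
[ 0.18926735 -0.74037433  0.17476555] 11.009057037275022
```

View pics/s7.png

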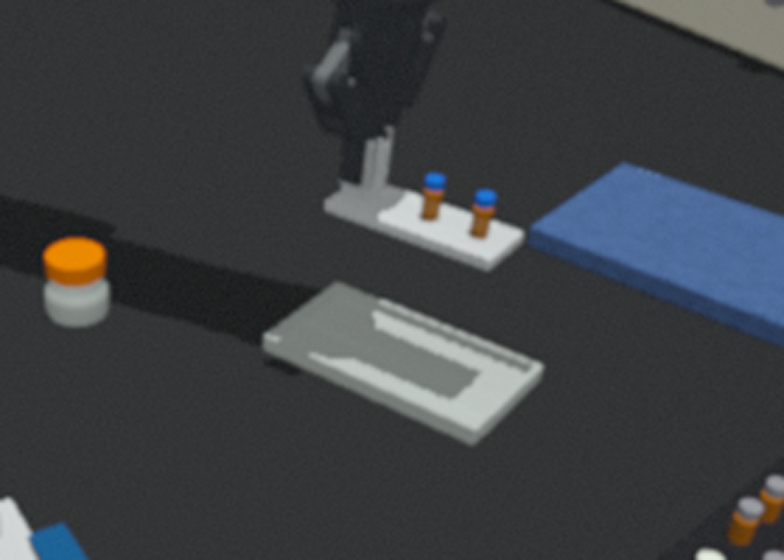

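View pics/t7.png

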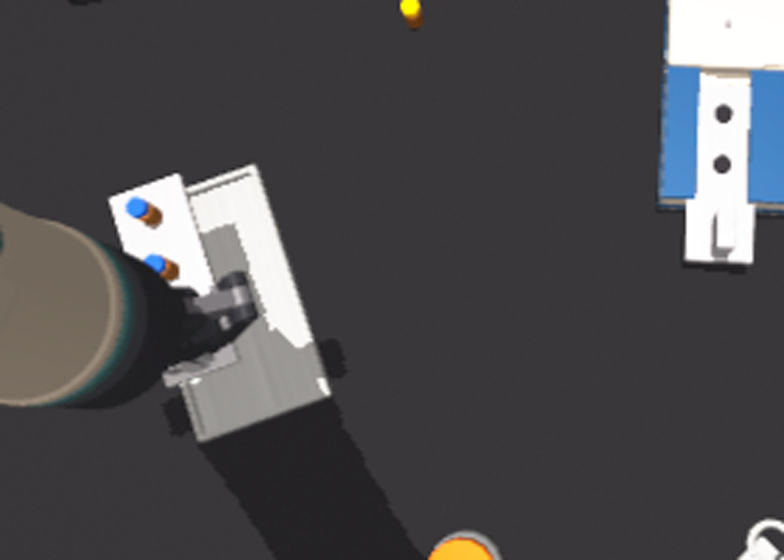

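The carrier is above the tray, aligned with it and level; the offset in the top view is parallax. I'll lower it to 20 mm over the floor and check.

Emit:
move_arm([
  [-0.001, 0.004, -0.001, 0, 0, 0, -1],
  [-0.001, 0.012, -0.001, 0, 0, 0, -1],
  [-0.001, 0.024, -0.001, 0, 0, 0, -1],
  [-0.001, 0.038, -0.001, 0, 0, 0, -1],
  [-0.001, 0.052, -0.001, 0, 0, 0, -1],
  [-0.001, 0.066, -0.001, 0, 0, 0, -1],
  [-0.001, 0.076, -0.001, 0, 0, 0, -1],
  [-0.001, 0.083, -0.001, 0, 0, 0, -1],
  [-0.001, 0.0855, -0.001, 0, 0, 0, -1],
  [-0.001, 0.0855, -0.001, 0, 0, 0, -1],
  [-0.001, 0.0855, -0.001, 0, 0, 0, -1],
])

```text
time_s: 11.25
eef_pos: [481.3, 274.6, 40.9]
tool_rot: [-1.009, -1.483, 1.481]
contact_force: [0.2, 0.7, 0.2]
gripper_width: 10.8
```

```bash
python3 go.py 480.4 274.9 20.3 1.947
python3 - <<'E'
from cell import robot
import cv2
from fit import *
a=robot.capture("scene");b=robot.capture("top")
for n,im,o in(("scene",a,(300,130)),("top",b,(90,150))):
    im=np.ascontiguousarray(im[o[1]:o[1]+150,o[0]:o[0]+200,::-1]);im=cv2.resize(im,None,fx=4,fy=4,interpolation=cv2.INTER_CUBIC)
    p=proj(n,pose([[-60,-22,8],[60,-22,8],[60,22,8],[-60,22,8]],521.7,291.2,.376,24));q=((p+.5-np.array(o))*4-.5).round().astype(int);print(n,q.tolist())
    for t in q: cv2.circle(im,tuple(map(int,t)),3,(0,0,255),1)
    cv2.imwrite(f"pics/{n}8.png",im)
E
```

```text
t 11.25 pos [481.3 274.6  40.9] jawang 1.9478 q [-0.54  0.77 -0.05  1.93  0.09  0.44  1.29]
shift [0.0006 0.0206 0.0008] turn [ 0.12  0.05 -0.08]
scene [[207, 164], [426, 256], [472, 213], [256, 126]]
top [[355, 409], [277, 168], [188, 200], [264, 442]]
```

View pics/scene8.png

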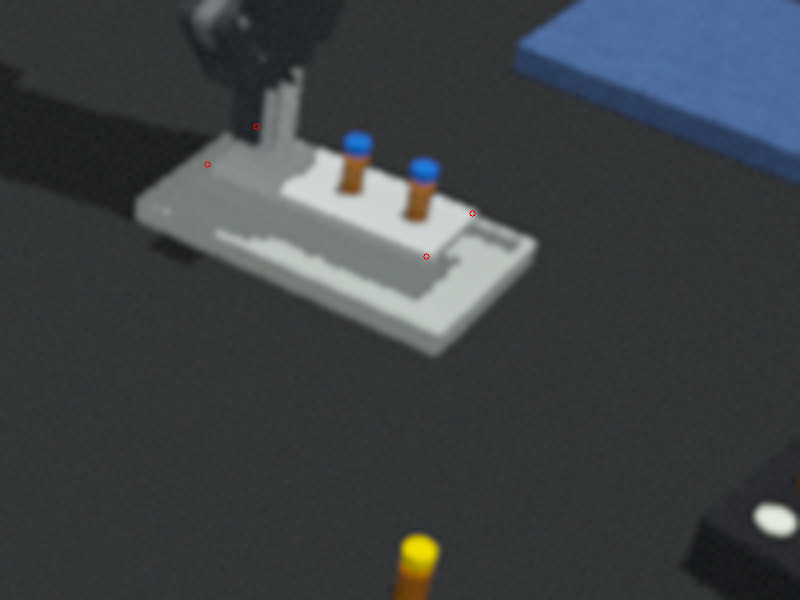

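View pics/top8.png

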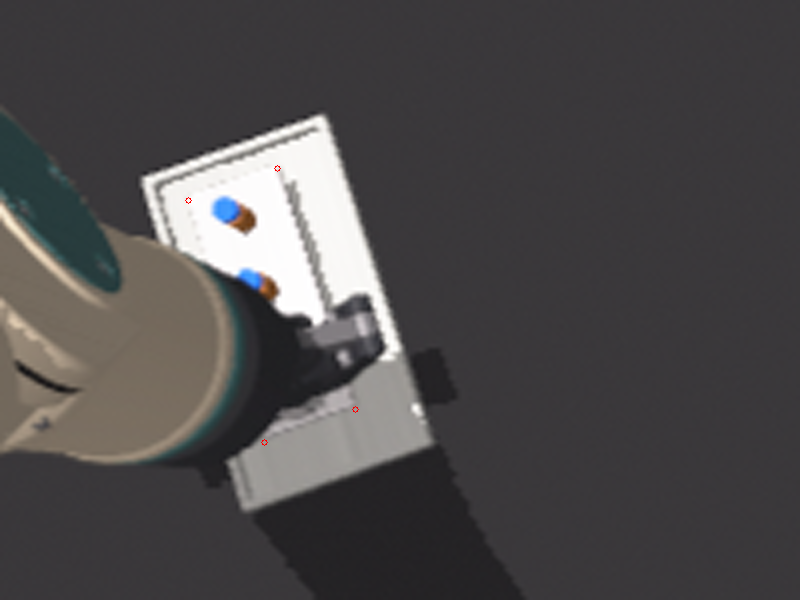

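The projected corner marks fall on the carrier's corners in both views, so its place agrees with the tray. Lowering slowly to the floor.

Emit:
move_arm([
  [0, 0.003, 0, 0, 0, 0, -1],
  [0, 0.006, 0, 0, 0, 0, -1],
  [0, 0.009, 0, 0, 0, 0, -1],
  [0, 0.012, 0, 0, 0, 0, -1],
  [0, 0.014, 0, 0, 0, 0, -1],
  [0, 0.016, 0, 0, 0, 0, -1],
  [0, 0.0175, 0, 0, 0, 0, -1],
  [0, 0.0185, 0, 0, 0, 0, -1],
  [0, 0.0195, 0, 0, 0, 0, -1],
  [0, 0.0195, 0, 0, 0, 0, -1],
  [0, 0.0195, 0, 0, 0, 0, -1],
])

```text
time_s: 12.45
eef_pos: [481.5, 274.6, 21.6]
tool_rot: [-1.009, -1.483, 1.481]
contact_force: [0.0, -0.1, -0.8]
gripper_width: 11.3
```

Emit:
move_arm([
  [0, 0.0005, 0, 0, 0, 0, -1],
  [0, 0.001, 0, 0, 0, 0, -1],
  [0, 0.0015, 0, 0, 0, 0, -1],
  [0, 0.0015, 0, 0, 0, 0, -1],
  [0, 0.0015, 0, 0, 0, 0, -1],
])

```text
time_s: 12.95
eef_pos: [481.6, 274.7, 20.3]
tool_rot: [-1.009, -1.483, 1.481]
contact_force: [-0.4, -1.8, 1.9]
gripper_width: 10.7
```

Emit:
move_arm([
  [0, 0.0005, 0, 0, 0, 0, -1],
  [0, 0.0005, 0, 0, 0, 0, -1],
  [0, 0.0005, 0, 0, 0, 0, -1],
])

```text
time_s: 13.25
eef_pos: [481.6, 274.7, 20.3]
tool_rot: [-1.01, -1.483, 1.48]
contact_force: [-0.6, 0.1, 5.8]
gripper_width: 10.8
```

Run:
```python
from cell import robot
import cv2
a=robot.capture("scene")[130:280,300:500,::-1];cv2.imwrite("pics/s9.png",cv2.resize(a,None,fx=4,fy=4,interpolation=cv2.INTER_CUBIC))
print(robot.sense()['contact_force'])
```

```text
[-1.05915232 -0.88994943  5.32593133]
```

View pics/s9.png

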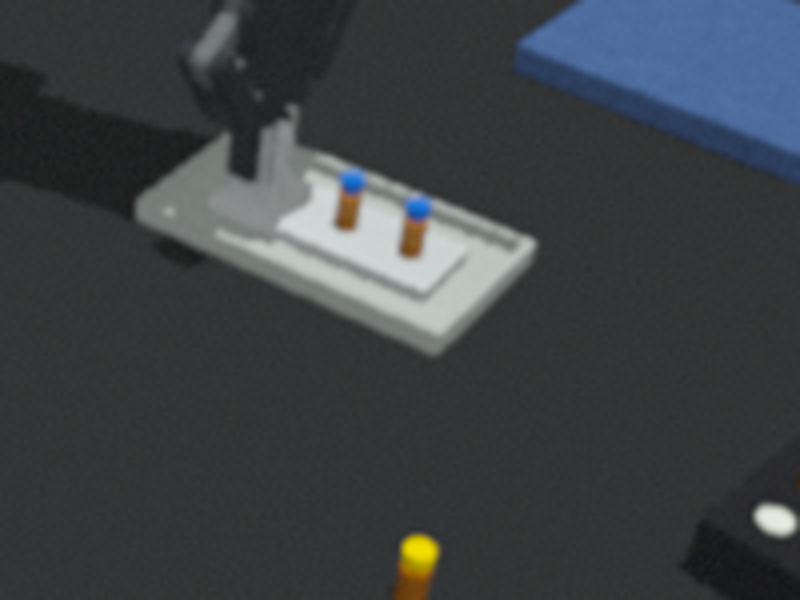

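The carrier lies flat inside the rim, and the wrist reads about 5 N upward from the contact. Opening part-way, then straight up.

Emit:
move_arm([
  [0, 0, 0, 0, 0, 0, -0.6],
  [0, 0, 0, 0, 0, 0, -0.5],
  [0, 0, 0, 0, 0, 0, -0.3],
  [0, 0, 0, 0, 0, 0, -0.2],
  [0, 0, 0, 0, 0, 0, -0.2],
  [0, 0, 0, 0, 0, 0, -0.2],
  [0, 0, 0, 0, 0, 0, -0.2],
])

```text
time_s: 14.0
eef_pos: [481.5, 274.7, 20.2]
tool_rot: [-1.009, -1.483, 1.481]
contact_force: [0.0, 0.9, -0.6]
gripper_width: 34.1
```

Emit:
move_arm([
  [0, -0.01, 0, 0, 0, 0, -0.2],
  [0, -0.025, 0, 0, 0, 0, -0.2],
  [0, -0.045, 0, 0, 0, 0, -0.2],
  [0, -0.07, 0, 0, 0, 0, -0.2],
  [0, -0.1, 0, 0, 0, 0, -0.2],
  [0, -0.13, 0, 0, 0, 0, -0.2],
  [0, -0.15, 0.02, 0, 0, 0, -0.2],
  [0, -0.16, 0.04, 0, 0, 0, -0.2],
  [0, -0.16, 0.06, 0, 0, 0, -0.2],
  [0, -0.16, 0.06, 0, 0, 0, -0.2],
  [0, -0.16, 0.06, 0, 0, 0, -0.2],
])

```text
time_s: 15.1
eef_pos: [426.0, 253.0, 181.2]
tool_rot: [-1.011, -1.486, 1.479]
contact_force: [0.1, -0.2, -0.1]
gripper_width: 34.3
```

Run:
```python
from cell import robot
import cv2
from fit import *
a=robot.capture("scene");b=robot.capture("top");cv2.imwrite("pics/full10.png",a[:,:,::-1])
for n,im,o in(("scene",a,(300,130)),("top",b,(90,150))):
    im=np.ascontiguousarray(im[o[1]:o[1]+150,o[0]:o[0]+200,::-1]);im=cv2.resize(im,None,fx=4,fy=4,interpolation=cv2.INTER_CUBIC)
    p=proj(n,pose([[-60,-22,8],[60,-22,8],[60,22,8],[-60,22,8]],521.7,291.2,.376,4));q=((p+.5-np.array(o))*4-.5).round().astype(int)
    for t in q: cv2.circle(im,tuple(map(int,t)),3,(0,0,255),1)
    cv2.imwrite(f"pics/{n}10.png",im)
s=robot.sense();print(s['time_s'],s['contact_force'])
```

```text
15.2 [ 1.18917791  0.50055314 -0.32715094]
```

View pics/scene10.png

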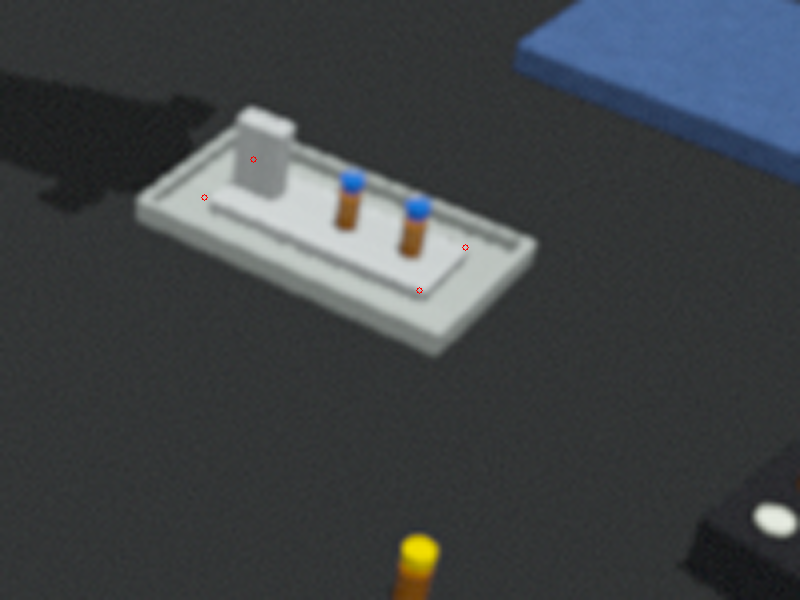

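View pics/full10.png

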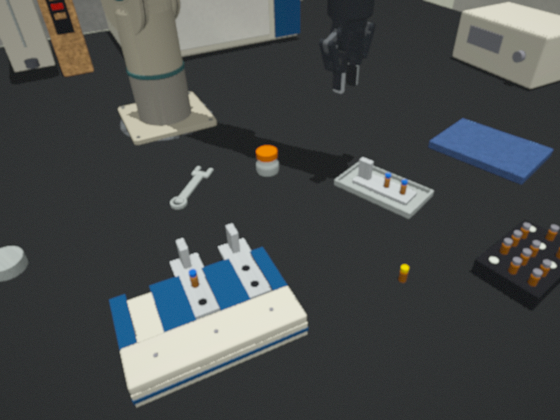

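View pics/top10.png

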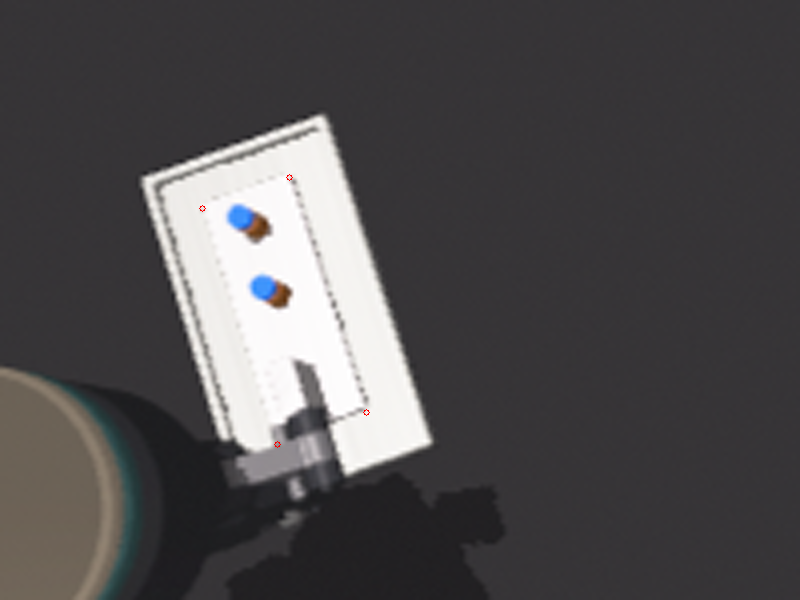

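The carrier lies flat and centred in the tray, with its corners within about 2 mm of the aim. The gripper is clear, and the other two carriers sit at their old pixels in the scene view. Handing in.

```bash
python3 -c "
from cell import robot
print(robot.hand_in())"
```

```text
the job is handed in; nothing more can be done
None
```

The two-vial carrier is in the steel tray and the job was handed in at about 15 s of the 37 s allowed; no verdict is reported.

- **What I did:** I gripped the carrier by its tab and drew it about 105 mm straight out of its channel. I then lifted it and carried it over level, turned it to line up with the tray, and lowered it until the wrist read about 5 N of contact. I opened the gripper part-way and backed it off to 181 mm above the bench.
- **Last checks:** In both camera views the carrier lies flat inside the rim, with its corners within about 2 mm of where I aimed, at the tray's centre. The other two carriers look unmoved in the last scene picture, judged by eye. The wrist force was near zero after release.
- **What disagreed:** My first hover stopped about 9 mm off sideways, so I corrected it before going down. Two of my hand-picked pixel points on the tab were about 3 px off in the fit; the other points agreed to within 1.6 px.

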